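# Close the lock ring of a leaning optical cell with a pin spanner

### The job

Take the green-handled pin spanner from its rest, set both its prongs fully into the two holes in the face of the brass lock ring on the leaning optical cell before you turn anything, then with it turn the ring clockwise to its stop. Turn the ring only with the spanner, never with the gripper, and without great force; then put the spanner back in its rest, prongs down in the pocket and plate flat on top, and let go. Leave the bottle, the slide box and the calculator where they are.

Things in the scene. Friction and masses are not known exactly. Their poses are not given: they have to be found in the camera images.
- spanner: Loose pin spanner, 160 g, upright in the rest: steel plate 72 x 24 x 8 mm (x, y, z), green handle above. Origin: centre of the plate's underside; z up the handle. Under it two prongs at x = +22 and -22 mm, y = 0: 5 mm diameter, 8 mm long, tips tapered to 3.6 mm. Both ends are alike, so half a turn makes no difference.
- spanner_grip (a point): Middle of the spanner's green handle, where to grip it, 42 mm above the spanner's origin, same axes. The handle is 28 mm along x and 14 mm along y (grip across the 14 mm), and reaches from 14 to 64 mm above the origin; a steel neck of 9 mm radius joins it to the plate.
- ring_face (a point): Centre of the lock ring's face, in its open middle; turns with the ring. z: out of the face, along the ring's axis, leaning 0.45 rad (26 degrees) from vertical to the cell's front. Brass rim, 76 mm outside diameter; inside it, standing 1 mm proud, a grey face plate with two holes, about on this x axis, 22 mm from the centre either way, but the plate can stand turned: see lock_ring.
- ring_mark (a point): Red mark on the brass rim of the lock ring, 34 mm from the ring's axis, 1.2 rad anticlockwise of ring_face's x, 1 mm below its plane; same axes. Holes: 7 mm in diameter, 12 mm deep, in a face plate of 13 mm inside radius: the prongs go in fully and the spanner's plate then lies flat on it, the spanner's origin at ring_face.
- lock_ring (a joint): Angle of the brass rim, rad; starts at 0.2 to 0.5, grows clockwise (looking at the face); 1.2 is closed, a hard stop, red mark beside the green mark on the head's upper rim. Stiff (0.1 N m), stays put. The face plate has unmeasured play of 0.2 rad either way in the rim: find its holes by sight or touch. It takes up the play (0.05 N m), then turns the rim.
- cell: Optical cell, fixed: white base 150 x 120 x 22 mm, grey column, white round head of 94 mm diameter with a blue band, leaning to the cell's front (its -x, roughly towards the robot). Origin: centre of the base's underside; z up. The centre of the ring's face is 17 mm to the front of the origin and 116 mm up.
- rest: Grey rest for the spanner, fixed block 96 x 60 x 30 mm (x, y, z). Origin: centre of its underside; z up. In its top a pocket 58 mm along x, 14 mm along y, 14 mm deep takes the prongs; the spanner's plate lies lengthways on the top, its origin 30 mm above the rest's.
- reagent: Small amber reagent bottle with a white cap, loose, 38 mm in diameter, 85 mm tall. Origin: centre of its underside. Leave alone.
- slide_box: Blue box for microscope slides, loose, 34 x 85 x 30 mm. Origin: centre of its underside. Leave alone.
- calculator: Black pocket calculator lying flat, loose, 145 x 80 x 12 mm. Origin: centre of its underside. Leave alone.
Not all that is in view belongs to the job. Leave any black or blue look-alike of the rest alone.

How it is judged:
By the outcome, as a careful person would: the job done as asked, in the order asked, and still so for the second after the job is handed in, with the robot touching nothing.
It also fails if it takes over 67 s, if anything falls off the work surface, if the arm or the gripper's body presses on something with over 40 N, if the wrist force passes 120 N, or if a joint passes its speed limit or range.

### The arm

A 6-joint arm with a two-finger parallel gripper is mounted at the origin on the work surface. World frame = base frame: x ahead of the robot, y to its left, z up, the work surface at z = 0. Lengths are in mm, angles in degrees, forces in N, time in s.
With the tool pointing down it reaches from about 300 to 850 mm from the base axis. Payload 4.2 kg.
Tool frame: the origin (TCP) lies on the centre line of the jaws, within the pads' length; the fingertips stand 14 mm ahead of it and the grasp point (between the pads) lies 5 mm behind it (env.finger_overhang is the z of the fingertips in the tool frame, in mm); z points along the fingers, y is the line along which they close (so a half turn about z gives the same grasp; the last joint's range is limited). The gripper opens to 91 mm and grips with 3 to 60 N. Pads are 32 mm wide; open, the fingers measure 118 mm over their backs; the gripper's body (76 mm by 178 mm) begins 60 mm behind the grasp point.
Start: joints at [62.166, 18.312, 89.639, -0, 72.044, -1.146], TCP at [258.258, 513.755, 227.976] pointing down, gripper open.
Joint ranges: [-177.97, 177.97], [-48.28, 115.42], [12.27, 149.76], [-77.06, 257.06], [2.81, 150.46], [-146.56, 146.56]. Speed limits (degrees/s): [147.25, 147.25, 180, 180, 180, 180].

### API

Orientations are given as [roll, pitch, yaw] about the fixed x, y, z axes, in that order (R = Rz(yaw) Ry(pitch) Rx(roll)).
In Python, from workcell import sensors, viewer, env gives the robot as it stands. The module is installed in compiled form; this text tells all that it offers.
- The arm moves only by the tool step_arm, never from a script. Its argument "plan" is one flat list of numbers, 6 for each row, row after row: the shift along the tool's x, y, z in cm, then the turn, a rotation vector about the tool's x, y, z in rad. In form: [x, y, z, wx, wy, wz, x, y, z, wx, wy, wz, ...]. A call has 1 to 5 rows; each row shifts and turns the commanded pose from where the row before left it, along the tool's axes as they then stand; what a row does not reach is not made up. A row lasts 1/12 s, in which the tool goes at most 41.7 mm and 7.16 degrees, less where a joint would pass 70% of its speed; a pose out of reach is approached as far as the arm can. A call is refused whole if a number of a shift passes 4.17 or a number of a turn 0.125, either way. A call with a gripper value outside its range is refused whole. "hand" is the finger opening in cm, from 0 to 9.12, set as the call begins (left out, the last holds). The fingers move at their own pace and stop on an object; "newtons" is the grip in N (left out, the last holds). Time passes only in rows, so rows that do not move let the fingers close. It gives the time, the measured TCP pose, the force, the opening and the grip force at its end, in the units of the state.
- sensors.state(): the state, without advancing time (a new reading comes with each control period).
- viewer.grab_frame(name): name is "side" or "top" or "wrist"; returns a dict with "img" (384x512x3 uint8, red, green, blue), "fx", "fy", "cx", "cy" (pixels), "position" and "attitude" of the camera in the world. Camera axes: x right, y down, z forward; pixel columns grow to the right and rows downward; lengths in mm; the calibration is good to about 2 mm. A picture is of the moment at which its call begins. There is no depth.
- env.job_done(): hands the job in; it is judged then, once.
Trained networks look in a picture, given as the dict that the camera call returned (one of the last four; its "shot" number tells which), for a name from the list of things; names that differ only in an ending like _2 or _b are one class to them, and where a whole thing is asked for, a point or a joint stands for the part that bears it (a point fixed in the world has none). Each returns a list of dicts, best first, with "score" (0 to 1); they miss things now and then, are a little off and sometimes report something else, mostly with a low value. They report only what shows in the picture. A call takes as long as a camera call. They do not tell look-alikes from the thing itself.
- viewer.boxes_of(name, picture): "location" ([column, row] in pixels, amid what is visible of it).
- viewer.pinpoint(name, picture): "location" ([column, row] in pixels: a listed point, or the origin of a listed thing).
The state is a dict: "time_s": time; "qpos": joint angles; "qvel": joint speeds; "effort": joint torques, N m; "ee_pos": TCP position; "ee_rot": TCP orientation; "force": force on the tool from outside, world axes, zero at the start; "torque": the same for the moment, N m; "gripper_width": finger opening in mm; "gripper_force": force on a finger pad.
Only numpy, scipy, OpenCV 4.12 (cv2) and the standard library are available. Lean on these libraries where they do the work, as an engineer would, in place of code of your own. Each camera call takes 0.05 s, during which the arm holds its last target. There are 200 camera calls.

## Working session

There is one attempt and no reset: what is moved stays moved. The work goes in short steps, Python scripts to look and compute and a tool call to move; the robot and the scene stay as the last step left them, time stands still between calls to the robot, and variables do not carry over. Pictures are saved under pics/ and viewed, at most 10 in all, crops included, and the job is handed in when it is done.

Besides the shell and the picture viewer there is one more tool, called after "Call:" as name(argument=value, ...), one argument or row to a line, values as JSON. step_arm: Moves the arm, as the interface text tells. Its arguments: {"type":"object","properties":{"plan":{"type":"array","items":{"type":"number"}},"hand":{"type":"number"},"newtons":{"type":"number"}},"required":["plan"]}

```bash
mkdir -p pics; cat > h.py <<'E'
import numpy as np, cv2
from scipy.spatial.transform import Rotation as R
from workcell import sensors, viewer, env
def rot(a):
    a=np.array(a,float)
    if a.shape==(3,3): return a
    if a.size==4: return R.from_quat(a).as_matrix()
    return R.from_euler('xyz',a,degrees=True).as_matrix()
def ray(p,uv):
    d=np.array([(uv[0]-p['cx'])/p['fx'],(uv[1]-p['cy'])/p['fy'],1.]);return np.array(p['position']),rot(p['attitude'])@d
def atz(p,uv,z):
    o,d=ray(p,uv);return o+d*(z-o[2])/d[2]
def proj(p,X):
    c=rot(p['attitude']).T@(np.array(X)-np.array(p['position']));return np.array([p['fx']*c[0]/c[2]+p['cx'],p['fy']*c[1]/c[2]+p['cy']])
def tri(L):
    A=np.zeros((3,3));b=np.zeros(3);Q=[]
    for p,uv in L:
        o,d=ray(p,uv);d/=np.linalg.norm(d);M=np.eye(3)-np.outer(d,d);A+=M;b+=M@o;Q.append((o,M))
    x=np.linalg.solve(A,b);return x,[round(float(np.linalg.norm(M@(x-o))),1) for o,M in Q]
def save(p,n,crop=None,s=1):
    im=p['img']
    if crop: im=im[crop[1]:crop[3],crop[0]:crop[2]]
    cv2.imwrite('pics/'+n,cv2.resize(im[:,:,::-1],None,fx=s,fy=s,interpolation=cv2.INTER_CUBIC))
E
python3 - <<'E'
from h import *
P={n:viewer.grab_frame(n) for n in('side','top','wrist')}
print(P['top']['position'],P['top']['attitude'],P['side']['position'],P['side']['attitude'],P['wrist']['position'],P['wrist']['attitude'],P['top']['fx'])
cv2.imwrite('pics/a.png',np.vstack([np.hstack([P['top']['img'],P['side']['img']]),np.hstack([P['wrist']['img'],P['wrist']['img']*0])])[:,:,::-1][:768,:1024])
for n in P: save(P[n],n+'0.png')
im=cv2.imread('pics/a.png');cv2.imwrite('pics/a.png',cv2.resize(im,(800,600)))
for k in('spanner','spanner_grip','ring_face','ring_mark','cell','rest','reagent','slide_box','calculator'):
  for n in P:
    print(k,n,[(np.round(d['location']).tolist(),round(d['score'],2)) for d in viewer.pinpoint(k,P[n])][:4])
print(sensors.state())
E
```

```text
[ 393.5197317    63.58695026 1201.43691646] [-167.73828887   -0.22178903  -91.57683981] [407.7676847  610.79051862 686.77697074] [-135.43725494   -0.49229854 -159.78824289] [194.51380684 544.8571425  384.63448339] [1.65573728e+02 1.21136422e-01 6.32799052e+01] 466.901850912737
spanner side [([228.0, 277.0], 0.71)]
spanner top [([189.0, 204.0], 0.73)]
spanner wrist []
spanner_grip side [([227.0, 263.0], 0.88)]
spanner_grip top [([188.0, 206.0], 0.61), ([286.0, 190.0], 0.16)]
spanner_grip wrist []
ring_face side [([277.0, 110.0], 0.69)]
ring_face top [([349.0, 177.0], 0.85)]
ring_face wrist []
ring_mark side [([268.0, 111.0], 0.76)]
ring_mark top [([334.0, 173.0], 0.69)]
ring_mark wrist []
cell side [([273.0, 146.0], 0.77)]
cell top [([340.0, 183.0], 0.79)]
cell wrist []
rest side [([309.0, 320.0], 0.98), ([178.0, 352.0], 0.97), ([136.0, 290.0], 0.84), ([228.0, 282.0], 0.62)]
rest top [([191.0, 208.0], 0.97), ([165.0, 150.0], 0.88), ([138.0, 198.0], 0.69), ([180.0, 270.0], 0.67)]
rest wrist []
reagent side [([254.0, 189.0], 0.88)]
reagent top [([287.0, 190.0], 0.53)]
reagent wrist []
s
[... 241 characters left out ...]
 0.93)]
calculator wrist []
{'time_s': 1.5, 'qpos': array([ 6.21663258e+01,  1.83099994e+01,  8.96379652e+01, -1.31364696e-03,
        7.20424804e+01, -1.14698898e+00]), 'qvel': array([-0.04075777,  0.00892894, -0.02038635,  0.03908671,  0.01547411,
        0.03080204]), 'effort': array([-1.33989262e-03, -4.12345183e+01, -2.32228464e+01,  7.26313982e-02,
        3.77556367e-02, -2.88851098e-06]), 'ee_pos': array([258.26792259, 513.76681983, 228.00202305]), 'ee_rot': array([1.79990472e+02, 1.44073637e-03, 1.53313720e+02]), 'force': array([ 0.5985922 , -0.16884455, -0.20692798]), 'torque': array([-0.01327049,  0.05193453, -0.06208466]), 'gripper_force': 0.0, 'gripper_width': 90.84765426835916}
```

View pics/a.png

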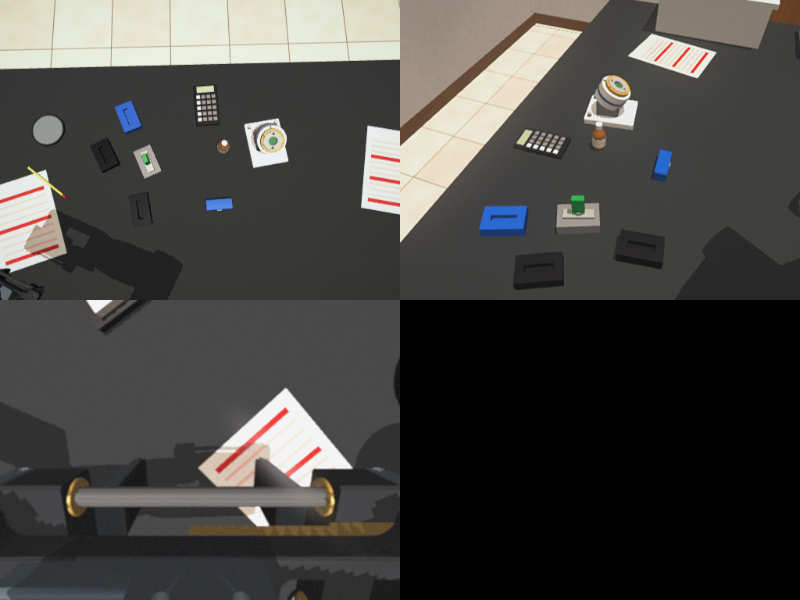

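```bash
cat > calc.py <<'E'
from h import *
E
python3 - <<'E'
from h import *
T=dict(position=[393.52,63.587,1201.437],attitude=[-167.738,-.2218,-91.577],fx=466.9,fy=466.9,cx=256,cy=192)
p=viewer.grab_frame('top');T=p; s=viewer.grab_frame('side')
print(p['cx'],p['cy'],s['fx'])
for k,a,b in(('sp',[189,204],[228,277]),('grip',[188,206],[227,263]),('face',[349,177],[277,110]),('mark',[334,173],[268,111]),('cell',[340,183],[273,146]),('rest',[191,208],[228,282]),('reag',[287,190],[254,189]),('calc',[264,134],[182,184])):
  print(k,tri([(p,a),(s,b)]))
print(atz(p,[277,261],0))
E
```

```text
254.51898535021598 186.13854358053095 435.5095534660956
sp (array([603.52573334, 220.57643242,  20.74168787]), [4.0, 4.0])
grip (array([597.72250794, 218.77192494,  61.36394874]), [2.5, 2.5])
face (array([ 644.82021987, -175.57759114,  107.9841757 ]), [2.5, 2.5])
mark (array([ 651.92226281, -135.98571689,  129.26918656]), [1.2, 1.2])
cell (array([ 651.88040398, -174.0742299 ,    1.80421235]), [4.5, 4.5])
rest (array([600.68200154, 218.70998232,   1.02990661]), [0.3, 0.3])
reag (array([644.71588152, -34.49347691, -14.37408866]), [0.0, 0.0])
calc (array([796.007064  ,  21.96181975,   1.32818463]), [1.2, 1.2])
[ 4.57979323e+02 -7.84826760e-02  0.00000000e+00]
```

```bash
python3 - <<'E'
from h import *
p=viewer.grab_frame('top')
im=p['img'].astype(int)
sub=im[175:240,160:220]
m=((sub.min(2)>75)).astype(np.uint8)|((sub[:,:,1]>sub[:,:,0]+40)).astype(np.uint8)
n,l,st,c=cv2.connectedComponentsWithStats(m)
i=1+st[1:,4].argmax();print(st[i],c[i])
ys,xs=np.where(l==i)
box=cv2.boxPoints(cv2.minAreaRect(np.stack([xs+160,ys+175],1).astype(np.float32)))
W=np.array([atz(p,b,30) for b in box]);print(W.round(),W.mean(0))
for i in range(4):
  e=W[(i+1)%4]-W[i];print(np.linalg.norm(e),np.degrees(np.arctan2(e[1],e[0])))
a=p['img'][160:240,130:230];b=p['img'][135:215,300:400]
cv2.imwrite('pics/b.png',cv2.resize(np.hstack([a,b])[:,:,::-1],None,fx=4,fy=4,interpolation=cv2.INTER_CUBIC))
s=sensors.state();Rt=rot(s['ee_rot']);w=viewer.grab_frame('wrist')
print('cam in tool',Rt.T@(w['position']-s['ee_pos']),(Rt.T@rot(w['attitude'])).round(3).tolist(),w['fx'],w['cx'],w['cy'],Rt.round(2).tolist())
E
```

```text
[ 10   9  37  45 924] [27.97835498 31.29761905]
[[635. 271.  30.]
 [659. 213.  30.]
 [566. 175.  30.]
 [543. 232.  30.]] [600.61306375 222.58778951  30.        ]
62.3596461823632 -67.55190149716438
100.26669788166184 -157.50087744441882
61.363721599295594 112.01745852646478
99.81136612015288 23.07206378551519
cam in tool [  70.93776707   -0.65645027 -157.41926154] [[-0.001, -0.968, -0.249], [1.0, -0.0, -0.001], [0.001, -0.249, 0.968]] 274.0161934964199 256.2679202524495 188.34482273003502 [[-0.89, 0.45, 0.0], [0.45, 0.89, 0.0], [-0.0, 0.0, -1.0]]
```

View pics/b.png

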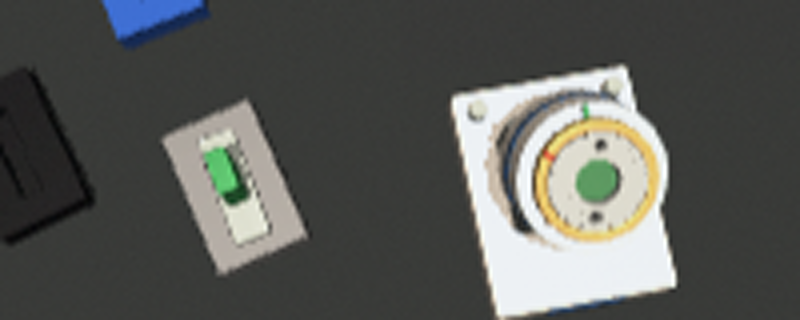

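```bash
cat >> h.py <<'E'
def tool(yaw,tilt=0,tiltyaw=0):
    """tool pointing down, x axis at world yaw; then axis leaned: -z_tool leans by tilt(rad) toward world yaw tiltyaw"""
    y=np.radians(yaw);c,s=np.cos(y),np.sin(y)
    M=np.array([[c,s,0],[s,-c,0],[0,0,-1.]])
    t=np.radians(tiltyaw)
    return R.from_rotvec(tilt*np.array([-np.sin(t),np.cos(t),0])).as_matrix()@M
def rows(P1,R1,n=None,P0=None,R0=None,vmax=40,wmax=.12):
    s=sensors.state()
    P0=s['ee_pos'] if P0 is None else np.array(P0);R0=rot(s['ee_rot']) if R0 is None else R0
    rv=R.from_matrix(R0.T@R1).as_rotvec();d=np.array(P1)-P0
    n=n or int(np.ceil(max(np.linalg.norm(d)/vmax,np.abs(rv).max()/wmax,1)))
    out=[]
    for k in range(n):
        Rk=R0@R.from_rotvec(rv*k/n).as_matrix()
        out.append(np.r_[Rk.T@(d/n)/10,rv/n])
    for i in range(0,n,5): print(np.concatenate(out[i:i+5]).round(3).tolist())
E
python3 - <<'E'
from h import *
rows([600,221,170],tool(202.7))
E
```

```text
[-3.64, -0.901, 0.483, 0.0, 0.0, -0.072, -3.566, -1.16, 0.483, 0.0, 0.0, -0.072, -3.474, -1.413, 0.483, 0.0, 0.0, -0.072, -3.363, -1.658, 0.483, 0.0, 0.0, -0.072, -3.236, -1.895, 0.483, 0.0, 0.0, -0.072]
[-3.091, -2.123, 0.483, 0.0, 0.0, -0.072, -2.931, -2.339, 0.483, 0.0, 0.0, -0.072, -2.756, -2.543, 0.483, 0.0, 0.0, -0.072, -2.566, -2.735, 0.483, 0.0, 0.0, -0.072, -2.363, -2.912, 0.483, 0.0, 0.0, -0.072]
[-2.148, -3.074, 0.483, 0.0, 0.0, -0.072, -1.922, -3.22, 0.483, 0.0, 0.0, -0.072]
```

Call:
step_arm(
  plan=[-3.64,-0.9,0.48,0,0,-0.072,-3.57,-1.16,0.48,0,0,-0.072,-3.47,-1.41,0.48,0,0,-0.072,-3.36,-1.66,0.48,0,0,-0.072,-3.24,-1.9,0.48,0,0,-0.072],
)

```text
time_s: 2.12
ee_pos: [401.7, 390.6, 203.9]
ee_rot: [180.0, 0.0, 174.2]
force: [-0.5, 0.5, 0.2]
gripper_width: 91.4
gripper_force: 0.0
```

Call:
step_arm(
  plan=[-3.09,-2.12,0.48,0,0,-0.072,-2.93,-2.34,0.48,0,0,-0.072,-2.76,-2.54,0.48,0,0,-0.072,-2.57,-2.74,0.48,0,0,-0.072,-2.36,-2.91,0.48,0,0,-0.072],
)

```text
time_s: 2.53
ee_pos: [544.6, 268.6, 179.9]
ee_rot: [180.0, 0.0, -165.2]
force: [0.7, -0.2, 1.1]
gripper_width: 91.3
gripper_force: 0.0
```

Call:
step_arm(
  plan=[-2.15,-3.07,0.48,0,0,-0.072,-1.92,-3.22,0.48,0,0,-0.072,0,0,0,0,0,0,0,0,0,0,0,0],
)

```text
time_s: 2.87
ee_pos: [601.2, 219.8, 169.5]
ee_rot: [180.0, -0.1, -157.4]
force: [0.2, -0.3, 0.5]
gripper_width: 91.4
gripper_force: 0.0
```

```bash
python3 - <<'E'
from h import *
w=viewer.grab_frame('wrist');s=sensors.state()
print(s['time_s'],s['ee_pos'],s['ee_rot'])
save(w,'c.png',s=1.3)
for k,z in(('spanner',30),('spanner_grip',72),('rest',0)):
  for d in viewer.pinpoint(k,w)[:2]: print(k,d['score'],d['location'],atz(w,d['location'],z))
E
```

```text
2.9167 [600.26569655 220.92473294 169.86046146] [ 1.79958192e+02 -6.35749010e-02 -1.57306399e+02]
spanner 0.98 [259.8, 181.3] [596.84200784 222.44493757  30.        ]
spanner_grip 0.89 [259.2, 192.6] [598.72349989 222.02341318  72.        ]
rest 0.92 [258.1, 297.9] [755.21223795 286.7297586    0.        ]
rest 0.88 [333.3, 54.1] [440.46369459 244.54549056   0.        ]
```

View pics/c.png

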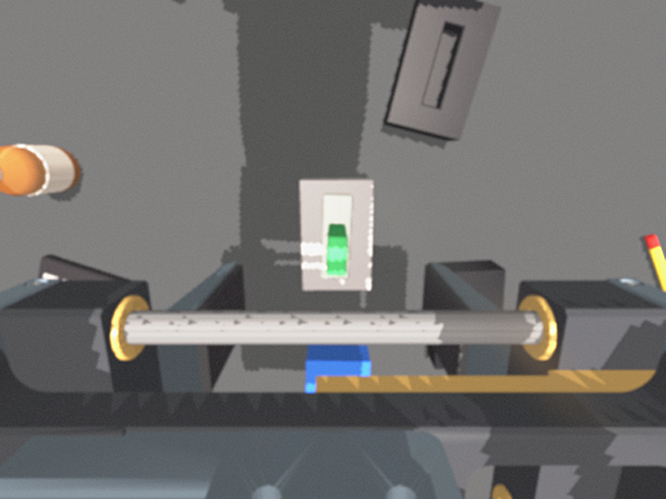

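Call:
step_arm(
  plan=[0.17,0.19,3.5,0,0,0,0,0,3.5,0,0,0,0,0,3.2,0,0,0,0,0,0.1,0,0,0],
  hand=5,
)

```text
time_s: 3.4
ee_pos: [592.9, 222.2, 61.7]
ee_rot: [179.9, -0.7, -157.1]
force: [-1.1, -0.3, 0.2]
gripper_width: 67.5
gripper_force: 0.0
```

Call:
step_arm(
  plan=[0,0,0,0,0,0,0,0,0,0,0,0,0,0,0,0,0,0,0,0,0,0,0,0],
  hand=0,
  newtons=40,
)

```text
time_s: 3.73
ee_pos: [599.4, 223.1, 69.9]
ee_rot: [-180.0, 0.3, -157.2]
force: [-0.2, -0.5, 0.1]
gripper_width: 40.6
gripper_force: 0.0
```

Call:
step_arm(
  plan=[0,0,0,0,0,0,0,0,0,0,0,0,0,0,0,0,0,0],
)

```text
time_s: 3.98
ee_pos: [598.3, 222.5, 68.0]
ee_rot: [180.0, 0.1, -157.2]
force: [-0.5, 0.1, -0.2]
gripper_width: 20.9
gripper_force: 0.0
```

Call:
step_arm(
  plan=[0,0,0,0,0,0,0,0,0,0,0,0,0,0,0,0,0,0],
)

```text
time_s: 4.23
ee_pos: [598.2, 222.3, 67.7]
ee_rot: [-180.0, 0.0, -157.2]
force: [-0.1, 0.6, 3.3]
gripper_width: 14.0
gripper_force: 40.0
```

```bash
python3 - <<'E'
from h import *
s=sensors.state();print(s['time_s'],s['ee_pos'],s['ee_rot'],s['force'],s['torque'],s['gripper_width'],s['gripper_force'])
p=viewer.grab_frame('top');q=viewer.grab_frame('side')
for k in('ring_face','ring_mark','cell'):
  a=viewer.pinpoint(k,p)[0]['location'];b=viewer.pinpoint(k,q)[0]['location'];print(k,a,b,tri([(p,a),(q,b)]))
im=p['img'].astype(int)
sub=im[140:225,300:390]
m=((sub.min(2)>150)).astype(np.uint8)
# base edges: white, print hull min rect
n,l,st,c=cv2.connectedComponentsWithStats(m);i=1+st[1:,4].argmax()
ys,xs=np.where(l==i);print(st[i])
pts=np.stack([xs+300,ys+140],1).astype(np.float32);h=cv2.approxPolyDP(cv2.convexHull(pts),2.5,True)[:,0]
for v in h: print(v,atz(p,v,22).round(1))
E
```

```text
4.2333 [598.20166914 222.34868947  67.70015757] [-1.79993078e+02  2.75135869e-02 -1.57188370e+02] [-0.14447539  0.62030341  3.3385335 ] [-0.06579859  0.03338746 -0.01148907] 14.024470922249781 40.0004643201828Traceback (most recent call last):
  File "<stdin>", line 5, in <module>
IndexError: list index out of range
```

Call:
step_arm(
  plan=[0,0,-1,0,0,0,0,0,-3,0,0,0,0,0,-4,0,0,0,0,0,-4,0,0,0,0,0,-1,0,0,0],
)

```text
time_s: 4.85
ee_pos: [600.7, 223.6, 204.7]
ee_rot: [-180.0, 0.7, -157.2]
force: [1.6, 0.6, 0.7]
gripper_width: 13.9
gripper_force: 40.0
```

```bash
python3 - <<'E'
from h import *
p=viewer.grab_frame('top');q=viewer.grab_frame('side')
for k in('ring_face','ring_mark','cell'):
  a=viewer.pinpoint(k,p);b=viewer.pinpoint(k,q)
  print(k,a[:2],b[:2])
  if a and b: print(tri([(p,a[0]['location']),(q,b[0]['location'])]))
im=p['img'].astype(int)
sub=im[140:225,300:390]
m=((sub.min(2)>150)).astype(np.uint8)
n,l,st,c=cv2.connectedComponentsWithStats(m);i=1+st[1:,4].argmax()
ys,xs=np.where(l==i);print(st[i])
pts=np.stack([xs+300,ys+140],1).astype(np.float32);h=cv2.approxPolyDP(cv2.convexHull(pts),2.5,True)[:,0]
for v in h: print(v,atz(p,v,22).round(1))
E
```

```text
ring_face [{'location': [349.4, 179.2], 'score': 0.78}] [{'location': [279.6, 109.1], 'score': 0.67}]
(array([ 638.55596623, -175.2113415 ,  112.20384308]), [2.4, 2.4])
ring_mark [{'location': [335.7, 176.2], 'score': 0.8}] [{'location': [265.4, 110.2], 'score': 0.87}]
(array([ 651.67672269, -138.91808028,  127.20991763]), [5.9, 5.9])
cell [{'location': [339.7, 184.9], 'score': 0.62}, {'location': [264.6, 134.8], 'score': 0.49}] [{'location': [270.6, 145.3], 'score': 0.85}]
(array([ 651.92390881, -172.05190355,    3.58123359]), [0.9, 0.9])
[  13   11   56   64 1650]
[368. 206.] [ 589.8 -237.4   22. ]
[325. 214.] [ 572.1 -125.9   22. ]
[313. 159.] [ 718.3 -103.2   22. ]
[355. 151.] [ 737.1 -214.8   22. ]
[366. 173.] [ 676.9 -239.1   22. ]
```

```bash
cat >> h.py <<'E'
C0=np.array([637.5,-173.5,116.]);CY=188.9
def face(phi=0): return tool(CY+phi,.45,CY)
E
python3 - <<'E'
from h import *
Rf=face(0);n=-Rf[:,2];P=C0+n*(37.7+45)-Rf[:,0]*75
print(P,n,Rf[:,0]); rows(P,Rf)
E
```

```text
[ 668.6818737  -168.61704889  223.08939042] [-0.42972849 -0.06729369  0.9004471 ] [-0.8896056  -0.13930852 -0.43496553]
[0.856, -3.879, -0.279, 0.005, -0.045, 0.024, 0.75, -3.9, -0.294, 0.005, -0.045, 0.024, 0.643, -3.918, -0.304, 0.005, -0.045, 0.024, 0.535, -3.934, -0.309, 0.005, -0.045, 0.024, 0.427, -3.947, -0.31, 0.005, -0.045, 0.024]
[0.319, -3.958, -0.305, 0.005, -0.045, 0.024, 0.211, -3.966, -0.295, 0.005, -0.045, 0.024, 0.103, -3.971, -0.281, 0.005, -0.045, 0.024, -0.004, -3.974, -0.261, 0.005, -0.045, 0.024, -0.111, -3.974, -0.237, 0.005, -0.045, 0.024]
```

Call:
step_arm(
  plan=[0.86,-3.88,-0.28,0.005,-0.045,0.024,0.75,-3.9,-0.29,0.005,-0.045,0.024,0.64,-3.92,-0.3,0.005,-0.045,0.024,0.54,-3.93,-0.31,0.005,-0.045,0.024,0.43,-3.95,-0.31,0.005,-0.045,0.024],
)

```text
time_s: 5.67
ee_pos: [633.1, 25.4, 209.9]
ee_rot: [-179.4, 12.9, -164.1]
force: [0.8, -0.5, -0.6]
gripper_width: 13.6
gripper_force: 40.0
```

Call:
step_arm(
  plan=[0.32,-3.96,-0.3,0.005,-0.045,0.024,0.21,-3.97,-0.3,0.005,-0.045,0.024,0.1,-3.97,-0.28,0.005,-0.045,0.024,0,-3.97,-0.26,0.005,-0.045,0.024,-0.11,-3.97,-0.24,0.005,-0.045,0.024],
)

```text
time_s: 6.08
ee_pos: [668.7, -170.3, 223.2]
ee_rot: [179.6, 25.9, -171.4]
force: [-0.4, 0.5, -1.1]
gripper_width: 14.2
gripper_force: 40.0
```

Call:
step_arm(
  plan=[0,0,0,0,0,0,0,0,0,0,0,0,0,0,0,0,0,0,0,0,0,0,0,0],
)

```text
time_s: 6.42
ee_pos: [669.1, -166.9, 223.5]
ee_rot: [179.6, 25.8, -171.2]
force: [0.1, 0.2, -1.2]
gripper_width: 13.6
gripper_force: 40.0
```

```bash
python3 - <<'E'
from h import *
w=viewer.grab_frame('wrist');s=sensors.state()
print(s['time_s'],s['ee_pos'],s['ee_rot'],s['force'],s['gripper_width'])
import pickle;pickle.dump((w,s),open('w1.pkl','wb'))
save(w,'d.png',crop=(130,20,390,280),s=2.3)
for k in('ring_face','ring_mark','spanner','spanner_grip','cell'):
  print(k,[(d['location'],d['score']) for d in viewer.pinpoint(k,w)[:2]])
Rf=face(0);n=-Rf[:,2]
print(proj(w,C0),proj(w,C0+Rf[:,0]*22),proj(w,C0-Rf[:,0]*22))
E
```

```text
6.4667 [ 669.32359244 -166.6744523   223.84795891] [ 179.62949321   25.81089875 -171.14424721] [ 0.06923571  1.04646344 -1.03696234] 13.400393868676339
ring_face [([256.3, 109.3], 0.98)]
ring_mark [([284.2, 134.5], 0.76)]
spanner [([256.1, 214.4], 0.88)]
spanner_grip [([256.3, 239.1], 0.81)]
cell [([251.6, 82.8], 0.82)]
[253.8183604  111.74343234] [253.71325787  84.09178369] [253.91861243 138.11895129]
```

View pics/d.png

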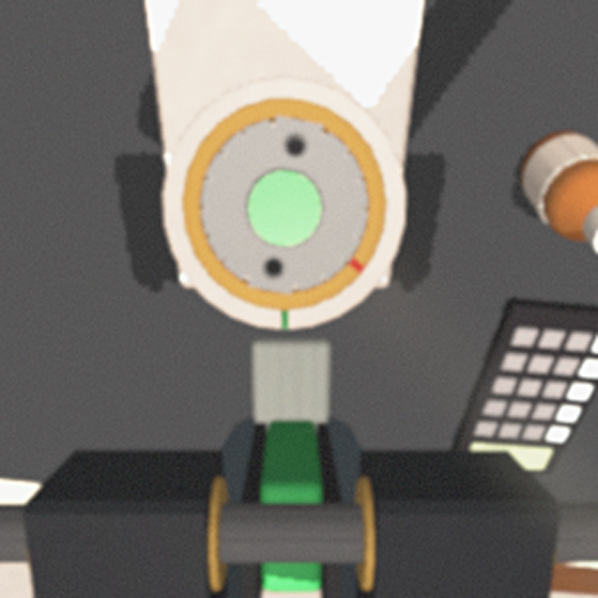

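```bash
cat > holes.py <<'E'
from h import *
def holes(w,guess,r=7):
    g=w['img'].astype(float).mean(2);out=[]
    for u,v in guess:
        for _ in range(3):
            u0,v0=int(round(u)),int(round(v));s=g[v0-r:v0+r+1,u0-r:u0+r+1]
            yy,xx=np.mgrid[-r:r+1,-r:r+1];k=np.clip(np.median(s)-15-s,0,None)*(xx**2+yy**2<=r*r)
            u,v=u0+(k*xx).sum()/k.sum(),v0+(k*yy).sum()/k.sum()
        out.append((u,v))
    return out
def onplane(w,uv,C,n):
    o,d=ray(w,uv);return o+d*((C-o)@n)/(d@n)
E
python3 - <<'E'
from holes import *;import pickle
w,s=pickle.load(open('w1.pkl','rb'))
Rt=rot(s['ee_rot']);n=-face()[:,2]
h=holes(w,[(258.3,83),(248.7,136.1)]);print(h)
for dz in(-4,0,4):
  X=[onplane(w,a,C0+n*(dz+1),n) for a in h];m=(X[0]+X[1])/2
  e=face().T@(X[0]-X[1]);print(dz,m,np.linalg.norm(e),'ang',np.degrees(np.arctan2(e[1],e[0])),'in tool',Rt.T@(m-s['ee_pos']))
E
```

```text
[(np.float64(257.94402678627836), np.float64(82.97744645903089)), (np.float64(248.4834176134498), np.float64(135.90300124778355))]
-4 [ 637.5851171  -174.10712044  112.66357066] 44.28086080155703 ang 10.78457755109641 in tool [77.67153981 -3.01368788 85.92201785]
0 [ 635.95843258 -174.34051273  116.31204871] 43.553856561150695 ang 10.78457755109639 in tool [77.56227236 -2.96800874 81.92227528]
4 [ 634.33174805 -174.57390503  119.96052676] 42.82685232074432 ang 10.784577551096374 in tool [77.45300492 -2.92232959 77.92253271]
```

```bash
python3 - <<'E'
from holes import *;import pickle
w,s=pickle.load(open('w1.pkl','rb'))
g=w['img'].astype(int).mean(2)
print('col256 rows160-180',g[160:182,256].astype(int).tolist());print('col250',g[160:182,250].astype(int).tolist())
for r in(176,185,195):print(r,g[r,232:280].astype(int).tolist())
Rt=rot(s['ee_rot']);P=s['ee_pos']
f=lambda t:proj(w,P+Rt@np.array(t,float)).round(2)
print('bottom front corners',f([36,-12,37.7]),f([36,12,37.7]),'top',f([36,-12,29.7]),f([36,12,29.7]), f([20,-12,29.7]),f([20,12,29.7]))
print('handle top edges',f([14,-7,-26.3]),f([14,7,-26.3]))
E
```

```text
col256 rows160-180 [229, 226, 200, 135, 90, 81, 90, 102, 122, 149, 163, 173, 174, 176, 176, 174, 175, 176, 174, 173, 174, 172]
col250 [232, 230, 200, 134, 92, 83, 85, 105, 121, 147, 163, 174, 176, 172, 174, 175, 175, 175, 178, 177, 175, 178]
176 [88, 87, 86, 87, 86, 86, 93, 117, 148, 167, 176, 179, 177, 177, 178, 174, 177, 175, 175, 171, 172, 174, 175, 174, 175, 173, 172, 172, 171, 171, 174, 180, 178, 174, 171, 172, 175, 175, 175, 167, 149, 123, 96, 81, 86, 86, 91, 86]
185 [88, 87, 84, 84, 87, 85, 93, 111, 146, 168, 176, 178, 178, 178, 175, 179, 176, 177, 177, 177, 173, 174, 178, 175, 177, 175, 172, 174, 173, 174, 177, 177, 175, 173, 173, 173, 176, 173, 175, 162, 144, 117, 93, 88, 87, 87, 89, 86]
195 [87, 84, 88, 88, 88, 85, 87, 105, 129, 163, 176, 179, 178, 175, 177, 179, 177, 178, 176, 174, 176, 175, 178, 177, 175, 176, 172, 174, 174, 177, 178, 178, 177, 173, 170, 172, 175, 174, 172, 159, 140, 109, 90, 86, 89, 86, 85, 85]
bottom front corners [240.12 168.13] [273.34 168.1 ] top [239.46 170.17] [274.03 170.14] [239.83 192.41] [273.69 192.38]
handle top edges [243.36 232.12] [270.48 232.1 ]
```

```bash
python3 - <<'E'
from holes import *;import pickle
w,s=pickle.load(open('w1.pkl','rb'))
Rt=rot(s['ee_rot']);R1=face()@R.from_rotvec([0,0,np.radians(10.8)]).as_matrix()
S=s['ee_pos']+Rt@np.array([77.6,-2.5,83.]);n=-R1[:,2]
seat=S+n*37.7
pickle.dump((seat,R1),open('seat.pkl','wb'))
print(S,seat); rows(seat+n*13,R1,n=4)
E
```

```text
[ 636.31409195 -173.80440086  115.32816021] [ 620.11332785 -176.34137282  149.27501597]
[1.95, -0.036, 0.819, 0.001, 0.0, 0.047, 1.946, -0.127, 0.819, 0.001, 0.0, 0.047, 1.937, -0.217, 0.82, 0.001, 0.0, 0.047, 1.925, -0.306, 0.821, 0.001, 0.0, 0.047]
```

Call:
step_arm(
  plan=[1.95,-0.04,0.82,0.001,0,0.047,1.95,-0.13,0.82,0.001,0,0.047,1.94,-0.22,0.82,0.001,0,0.047,1.92,-0.3,0.82,0.001,0,0.047,0,0,0,0,0,0],
)

```text
time_s: 7.13
ee_pos: [610.1, -176.7, 156.8]
ee_rot: [174.5, 24.8, 176.7]
force: [0.1, 0.7, -2.2]
gripper_width: 14.0
gripper_force: 40.0
```

Call:
step_arm(
  plan=[0,0,0,0,0,0,0,0,0,0,0,0,0,0,0,0,0,0,0,0,0,0,0,0],
)

```text
time_s: 7.47
ee_pos: [615.8, -178.4, 162.3]
ee_rot: [174.8, 25.5, 176.9]
force: [0.2, -0.5, -1.2]
gripper_width: 13.8
gripper_force: 40.0
```

```bash
cat > st.py <<'E'
from holes import *;import pickle
seat,R1=pickle.load(open('seat.pkl','rb'))
s=sensors.state();Rt=rot(s['ee_rot'])
print(round(s['time_s'],2),'err in face frame (seat-tcp)',(R1.T@(seat-s['ee_pos'])).round(2),'rot',R.from_matrix(Rt.T@R1).as_rotvec().round(4),'F tool',(Rt.T@s['force']).round(1),'T tool',(Rt.T@s['torque']).round(3),s['gripper_width'].round(2))
E
python3 st.py; python3 - <<'E'
from h import *
w=viewer.grab_frame('wrist');q=viewer.grab_frame('side')
a=w['img'][20:280,130:390];a=cv2.resize(a,(520,520));b=cv2.resize(q['img'][70:160,230:320],(270,270))
o=np.zeros((520,790,3),np.uint8);o[:,:520]=a;o[:270,520:]=b;cv2.imwrite('pics/e.png',o[:,:,::-1])
E
```

```text
Traceback (most recent call last):
  File "st.py", line 4, in <module>
    print(round(s['time_s'],2),'err in face frame (seat-tcp)',(R1.T@(seat-s['ee_pos'])).round(2),'rot',R.from_matrix(Rt.T@R1).as_rotvec().round(4),'F tool',(Rt.T@s['force']).round(1),'T tool',(Rt.T@s['torque']).round(3),s['gripper_width'].round(2))
                                                                                                                                                                                                                            ^^^^^^^^^^^^^^^^^^^^^^^^
AttributeError: 'float' object has no attribute 'round'
```

View pics/e.png

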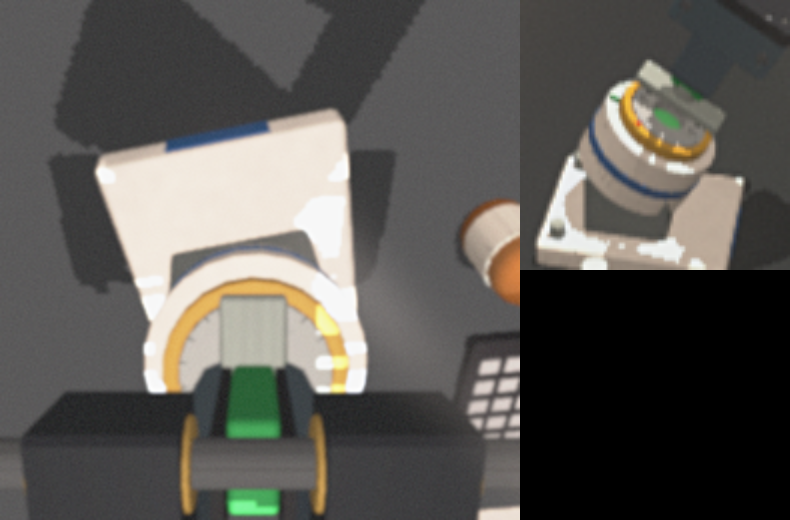

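```bash
sed -i "s/s\['gripper_width'\].round(2)/s['gripper_width']/" st.py; python3 st.py; python3 - <<'E'
from st import *
w=viewer.grab_frame('wrist')
print(w['cx'],w['cy'])
img=w['img'].astype(int)
for r in (170,185,195):
  print(r,[tuple(x) for x in img[r,195:240].tolist()][::2]); print('   R',[tuple(x) for x in img[r,270:320].tolist()][::2])
Pn=s['ee_pos'];f=lambda X:proj(w,X).round(1)
S=seat-(-R1[:,2])*37.7
g=lambda t:f(Pn+Rt@np.array(t,float))
print('plate front',g([36,-12,33]),g([36,12,33]))
for a in range(0,361,30):
  c=np.cos(np.radians(a));q=np.sin(np.radians(a));print(a,f(S+R1@np.array([38*c,38*q,1])),end=' ')
E
```

```text
7.57 err in face frame (seat-tcp) [ 0.97  0.92 13.39] rot [ 0.0004  0.0026 -0.0009] F tool [ 0.5 -0.7  1.2] T tool [ 0.035  0.4   -0.013] 13.919946649106336
7.57 err in face frame (seat-tcp) [ 0.97  0.92 13.39] rot [ 0.0004  0.0026 -0.0009] F tool [ 0.5 -0.7  1.2] T tool [ 0.035  0.4   -0.013] 13.919946649106336
256.2679202524495 188.34482273003502
170 [(93, 93, 93), (91, 90, 88), (110, 107, 103), (253, 254, 251), (248, 248, 248), (247, 247, 247), (247, 247, 247), (247, 248, 248), (248, 249, 250), (233, 221, 211), (242, 234, 223), (242, 233, 223), (242, 234, 223), (243, 236, 226), (243, 236, 227), (243, 235, 225), (230, 218, 195), (196, 157, 107), (221, 167, 84), (228, 179, 90), (231, 183, 98), (230, 181, 94), (213, 167, 114)]
   R [(172, 171, 160), (161, 154, 140), (222, 172, 100), (231, 187, 95), (230, 184, 96), (230, 184, 98), (227, 176, 92), (205, 153, 81), (194, 159, 124), (240, 232, 229), (248, 250, 251), (247, 248, 248), (247, 247, 247), (247, 247, 247), (247, 247, 247), (247, 247, 247), (247, 247, 247), (247, 247, 247), (251, 251, 251), (181, 168, 155), (113, 108, 106), (118,
[... 1248 characters left out ...]
9, 172)]
   R [(184, 183, 170), (159, 157, 146), (195, 188, 180), (206, 199, 190), (206, 199, 191), (205, 199, 189), (206, 199, 192), (203, 195, 188), (203, 197, 190), (207, 199, 190), (204, 197, 188), (201, 191, 183), (202, 160, 113), (230, 182, 94), (230, 183, 96), (226, 176, 87), (231, 213, 184), (248, 249, 251), (247, 247, 247), (247, 247, 247), (248, 248, 248), (252, 252, 253), (105, 102, 98), (102, 100, 99), (99, 96, 95)]
plate front [239.7 168.7] [273.7 168.7]
0 [257.8 160.3] 30 [282.3 166.8] 60 [299.6 184.2] 90 [305.  207.1] 120 [297.8 229.1] 150 [280.5 244.6] 180 [257.8 250.1] 210 [235.  244.6] 240 [217.8 229.1] 270 [210.6 207.2] 300 [216.  184.3] 330 [233.3 166.8] 360 [257.8 160.3]
```

Call:
step_arm(
  plan=[0.1,0.09,0.2,0,0.002,0,0,0,0.2,0,0,0,0,0,0,0,0,0,0,0,0,0,0,0],
)

```text
time_s: 7.95
ee_pos: [615.1, -176.9, 156.6]
ee_rot: [174.7, 25.2, 176.8]
force: [-0.3, -0.4, -1.2]
gripper_width: 13.9
gripper_force: 40.0
```

```bash
python3 st.py
```

```text
7.95 err in face frame (seat-tcp) [-1.34  0.03  8.75] rot [ 0.0009 -0.0013 -0.0019] F tool [ 0.7 -0.5  0.9] T tool [ 0.026  0.392 -0.034] 13.905282143023625
```

Call:
step_arm(
  plan=[0,0,0,0,0,0,0,0,0,0,0,0,0,0,0,0,0,0,0,0,0,0,0,0],
)

```text
time_s: 8.28
ee_pos: [615.2, -177.0, 157.0]
ee_rot: [174.7, 25.2, 176.8]
force: [0.1, -1.2, -1.2]
gripper_width: 13.9
gripper_force: 40.0
```

```bash
python3 st.py
```

```text
8.28 err in face frame (seat-tcp) [-1.08  0.14  9.08] rot [ 0.0006 -0.0006 -0.0019] F tool [ 0.4 -1.2  1. ] T tool [ 0.023  0.418 -0.029] 13.901966670303556
```

Call:
step_arm(
  plan=[-0.11,0.01,0,0,0,-0.002,0,0,0,0,0,0,0,0,0,0,0,0,0,0,0,0,0,0,0,0,0,0,0,0],
)

```text
time_s: 8.7
ee_pos: [616.2, -176.9, 157.4]
ee_rot: [174.8, 25.2, 177.0]
force: [-0.3, 1.2, -1.3]
gripper_width: 14.0
gripper_force: 40.0
```

```bash
python3 st.py
```

```text
8.7 err in face frame (seat-tcp) [-0.05 -0.01  9.  ] rot [ 0.0008 -0.0008  0.0001] F tool [0.9 1.1 1.2] T tool [-0.028  0.419  0.006] 13.995964470815284
```

Aligned; descend gently, watching the force.

Call:
step_arm(
  plan=[0,0,0.1,0,0,0,0,0,0.1,0,0,0,0,0,0.1,0,0,0,0,0,0,0,0,0],
)

```text
time_s: 9.03
ee_pos: [617.6, -176.8, 154.5]
ee_rot: [174.8, 25.2, 176.9]
force: [1.0, 0.1, -1.3]
gripper_width: 14.1
gripper_force: 40.0
```

```bash
python3 st.py
```

```text
9.03 err in face frame (seat-tcp) [-0.01  0.02  5.79] rot [ 0.0007 -0.0008  0.0001] F tool [-0.4  0.   1.6] T tool [ 0.076  0.352 -0.001] 14.116545314348247
```

Call:
step_arm(
  plan=[0,0,0.1,0,0,0,0,0,0.1,0,0,0,0,0,0.1,0,0,0,0,0,0,0,0,0],
)

```text
time_s: 9.37
ee_pos: [618.9, -176.5, 151.8]
ee_rot: [174.8, 25.2, 176.9]
force: [0.2, -0.3, -0.8]
gripper_width: 13.5
gripper_force: 40.0
```

```bash
python3 st.py
```

```text
9.37 err in face frame (seat-tcp) [-0.02 -0.03  2.8 ] rot [ 0.0008 -0.0008  0.0001] F tool [ 0.1 -0.3  0.8] T tool [0.045 0.272 0.026] 13.523276682758441
```

Call:
step_arm(
  plan=[0,0,0.1,0,0,0,0,0,0.1,0,0,0,0,0,0,0,0,0],
)

```text
time_s: 9.62
ee_pos: [619.7, -176.4, 150.0]
ee_rot: [174.8, 25.3, 176.9]
force: [0.8, 0.9, -1.5]
gripper_width: 13.4
gripper_force: 40.0
```

Call:
step_arm(
  plan=[0,0,0.05,0,0,0,0,0,0.05,0,0,0,0,0,0,0,0,0],
)

```text
time_s: 9.87
ee_pos: [620.1, -176.3, 149.4]
ee_rot: [174.8, 25.3, 177.0]
force: [-1.1, 0.2, 1.3]
gripper_width: 13.8
gripper_force: 40.0
```

```bash
python3 st.py
```

```text
9.87 err in face frame (seat-tcp) [ 0.01 -0.02  0.13] rot [ 0.0007 -0.0007  0.0002] F tool [ 0.5  0.3 -1.6] T tool [ 0.076  0.342 -0.022] 13.84530834337725
```

Call:
step_arm(
  plan=[0,0,0.04,0,0,0,0,0,0.04,0,0,0,0,0,0,0,0,0],
)

```text
time_s: 10.12
ee_pos: [620.1, -176.4, 149.3]
ee_rot: [174.8, 25.3, 177.0]
force: [-4.6, -0.0, 4.6]
gripper_width: 13.7
gripper_force: 40.0
```

```bash
python3 st.py; python3 - <<'E'
from h import *
w=viewer.grab_frame('wrist');q=viewer.grab_frame('side')
a=cv2.resize(w['img'][100:280,160:340],(500,500));b=cv2.resize(q['img'][85:145,250:310],(300,300),interpolation=cv2.INTER_CUBIC)
o=np.zeros((500,800,3),np.uint8);o[:,:500]=a;o[:300,500:]=b;cv2.imwrite('pics/f.png',o[:,:,::-1])
E
```

```text
10.12 err in face frame (seat-tcp) [0.03 0.02 0.  ] rot [ 0.0007 -0.0005  0.0004] F tool [ 2.2  0.3 -6.1] T tool [-0.04   0.655  0.057] 13.70911059844132
```

View pics/f.png

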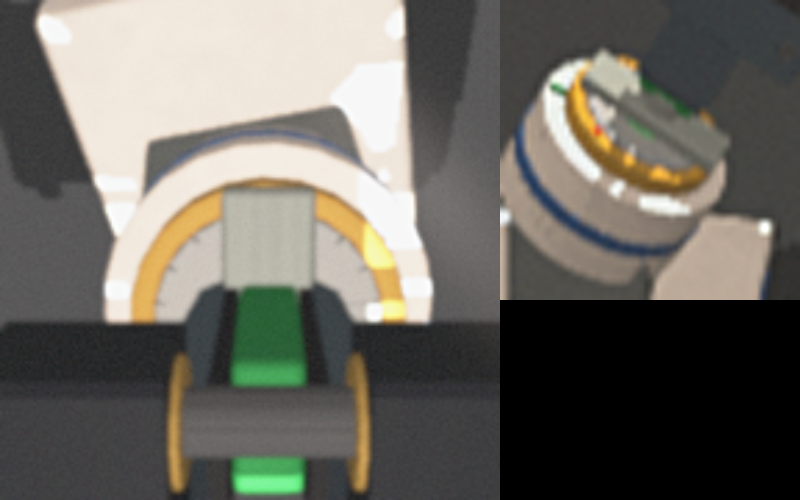

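Call:
step_arm(
  plan=[0,0,0,0,0,0.04,0,0,0,0,0,0.04,0,0,0,0,0,0.04,0,0,0,0,0,0.04,0,0,0,0,0,0.04],
)

```text
time_s: 10.63
ee_pos: [620.2, -176.2, 149.3]
ee_rot: [169.6, 23.7, 164.4]
force: [-3.7, 0.7, 6.1]
gripper_width: 14.0
gripper_force: 40.0
```

```bash
python3 st.py
```

```text
10.63 err in face frame (seat-tcp) [ 0.07 -0.16  0.02] rot [ 0.0008 -0.0005 -0.2013] F tool [ 1.   1.  -7.1] T tool [0.008 0.658 0.004] 13.96415857988872
```

Call:
step_arm(
  plan=[0,0,0,0,0,0.04,0,0,0,0,0,0.04,0,0,0,0,0,0.04,0,0,0,0,0,0.04,0,0,0,0,0,0.04],
)

```text
time_s: 11.05
ee_pos: [620.4, -176.3, 149.4]
ee_rot: [164.9, 21.2, 152.3]
force: [-3.6, 0.5, 4.8]
gripper_width: 14.1
gripper_force: 40.0
```

```bash
python3 st.py
```

```text
11.05 err in face frame (seat-tcp) [ 0.32 -0.09  0.02] rot [ 6.000e-04 -1.000e-04 -4.011e-01] F tool [ 1.5  0.3 -5.8] T tool [ 0.088  0.452 -0.157] 14.145988805545118
```

Call:
step_arm(
  plan=[0,0,0,0,0,0.05,0,0,0,0,0,0.05,0,0,0,0,0,0.05,0,0,0,0,0,0.05,0,0,0,0,0,0.05],
)

```text
time_s: 11.47
ee_pos: [620.5, -176.2, 149.5]
ee_rot: [160.2, 16.9, 137.8]
force: [-2.9, 0.6, 4.6]
gripper_width: 13.9
gripper_force: 40.0
```

```bash
python3 st.py
```

```text
11.47 err in face frame (seat-tcp) [ 0.4  -0.19  0.04] rot [ 8.000e-04 -1.000e-04 -6.516e-01] F tool [ 1.1  0.3 -5.4] T tool [ 0.14   0.403 -0.114] 13.885005553925248
```

Call:
step_arm(
  plan=[0,0,0,0,0,0.05,0,0,0,0,0,0.05,0,0,0,0,0,0.05,0,0,0,0,0,0.05,0,0,0,0,0,0.05],
)

```text
time_s: 11.88
ee_pos: [620.6, -176.1, 149.6]
ee_rot: [156.8, 11.6, 124.1]
force: [-3.6, 1.6, 4.4]
gripper_width: 13.5
gripper_force: 40.0
```

```bash
python3 st.py
```

```text
11.88 err in face frame (seat-tcp) [ 0.52 -0.28  0.05] rot [ 1.000e-03 -1.000e-04 -9.017e-01] F tool [ 2.4  0.  -5.4] T tool [ 0.197  0.388 -0.162] 13.451946624138793
```

Call:
step_arm(
  plan=[0,0,0,0,0,0.05,0,0,0,0,0,0.05,0,0,0,0,0,0.05,0,0,0,0,0,0.04],
)

```text
time_s: 12.22
ee_pos: [620.6, -176.1, 149.6]
ee_rot: [155.1, 7.1, 114.0]
force: [-3.1, 1.2, 5.0]
gripper_width: 13.8
gripper_force: 40.0
```

```bash
python3 st.py
```

```text
12.22 err in face frame (seat-tcp) [ 0.6  -0.3   0.07] rot [ 0.0011 -0.     -1.0916] F tool [ 1.7  0.1 -5.8] T tool [ 0.19   0.302 -0.172] 13.84061102211061
```

Call:
step_arm(
  plan=[0,0,0,0,0,0.03,0,0,0,0,0,0.03],
)

```text
time_s: 12.38
ee_pos: [620.7, -176.1, 149.6]
ee_rot: [154.8, 5.7, 110.9]
force: [-3.0, 1.5, 4.9]
gripper_width: 13.7
gripper_force: 40.0
```

```bash
python3 st.py
```

```text
12.38 err in face frame (seat-tcp) [ 0.62 -0.31  0.04] rot [ 1.1000e-03 -1.0000e-04 -1.1507e+00] F tool [ 2.   0.1 -5.6] T tool [ 0.342  0.276 -0.097] 13.723621585930646
```

Call:
step_arm(
  plan=[0,0,0,0,0,0.02,0,0,0,0,0,0.02],
)

```text
time_s: 12.55
ee_pos: [620.7, -176.0, 149.6]
ee_rot: [154.6, 4.7, 108.8]
force: [-3.1, 1.6, 5.2]
gripper_width: 14.0
gripper_force: 40.0
```

```bash
python3 st.py
```

```text
12.55 err in face frame (seat-tcp) [ 0.64 -0.35  0.03] rot [ 1.2000e-03 -1.0000e-04 -1.1903e+00] F tool [ 2.1  0.2 -5.8] T tool [ 0.274  0.36  -0.121] 14.038326746329124
```

Call:
step_arm(
  plan=[0,0,0,0,0,0.02,0,0,0,0,0,0.02],
)

```text
time_s: 12.72
ee_pos: [620.7, -176.0, 149.6]
ee_rot: [154.4, 3.7, 106.8]
force: [-3.1, 1.8, 5.7]
gripper_width: 13.7
gripper_force: 40.0
```

```bash
python3 st.py
```

```text
12.72 err in face frame (seat-tcp) [ 0.67 -0.33  0.06] rot [ 1.2000e-03 -0.0000e+00 -1.2303e+00] F tool [ 2.2  0.4 -6.3] T tool [ 0.203  0.283 -0.171] 13.671841660891504
```

Call:
step_arm(
  plan=[0,0,0,0,0,0.015,0,0,0,0,0,0.015],
)

```text
time_s: 12.88
ee_pos: [620.7, -176.0, 149.6]
ee_rot: [154.3, 3.0, 105.2]
force: [-3.3, 1.4, 6.0]
gripper_width: 14.0
gripper_force: 40.0
```

```bash
python3 st.py
```

```text
12.88 err in face frame (seat-tcp) [ 0.69 -0.35  0.03] rot [ 1.20e-03 -1.00e-04 -1.26e+00] F tool [ 2.   0.1 -6.7] T tool [ 0.265  0.259 -0.149] 14.027189116886053
```

Call:
step_arm(
  plan=[0,0,0,0,0,0.015,0,0,0,0,0,0.015],
)

```text
time_s: 13.05
ee_pos: [620.8, -176.2, 149.6]
ee_rot: [154.3, 2.3, 103.7]
force: [-2.8, 1.0, 5.5]
gripper_width: 14.1
gripper_force: 40.0
```

```bash
python3 st.py;  python3 - <<'E'
from h import *
w=viewer.grab_frame('wrist');q=viewer.grab_frame('side');t=viewer.grab_frame('top')
a=cv2.resize(w['img'][100:260,170:350],(450,400));b=cv2.resize(q['img'][85:145,250:310],(340,340),interpolation=cv2.INTER_CUBIC)
c=cv2.resize(t['img'][155:205,325:375],(250,250),interpolation=cv2.INTER_CUBIC)
o=np.zeros((600,800,3),np.uint8);o[:400,:450]=a;o[:340,450:790]=b;o[345:595,450:700]=c;cv2.imwrite('pics/g.png',o[:,:,::-1])
E
```

```text
13.05 err in face frame (seat-tcp) [ 0.71 -0.16  0.01] rot [ 8.000e-04  2.000e-04 -1.289e+00] F tool [ 1.4  0.1 -6.1] T tool [ 0.3    0.202 -0.436] 14.067436811000704
```

View pics/g.png

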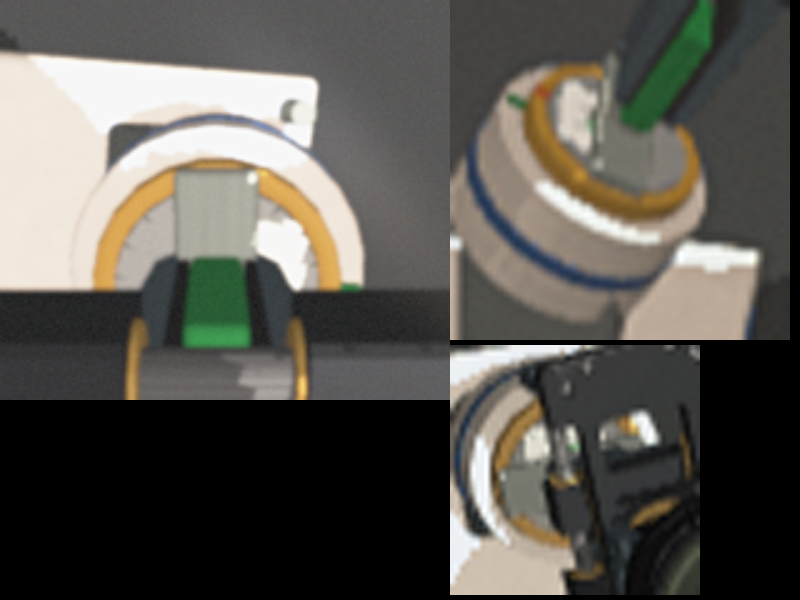

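Call:
step_arm(
  plan=[0,0,0,0,0,0.002,0,0,0,0,0,-0.02,0,0,-0.05,0,0,-0.02,0,0,0,0,0,0],
)

```text
time_s: 13.53
ee_pos: [620.5, -176.4, 149.5]
ee_rot: [154.4, 3.2, 105.7]
force: [-1.5, 0.6, 4.6]
gripper_width: 14.0
gripper_force: 40.0
```

```bash
python3 st.py
```

```text
13.53 err in face frame (seat-tcp) [0.42 0.08 0.07] rot [ 5.0000e-04 -0.0000e+00 -1.2511e+00] F tool [ 0.7  0.9 -4.7] T tool [ 0.39   0.037 -0.095] 13.975818016079224
```

Call:
step_arm(
  plan=[0,0,-0.1,0,0,0,0,0,-0.2,0,0,0,0,0,-0.2,0,0,0,0,0,-0.3,0,0,0,0,0,-0.4,0,0,0],
)

```text
time_s: 13.95
ee_pos: [614.4, -176.9, 159.3]
ee_rot: [154.5, 3.1, 105.7]
force: [-0.2, -0.2, -0.8]
gripper_width: 13.9
gripper_force: 40.0
```

```bash
python3 st.py
```

```text
13.95 err in face frame (seat-tcp) [-0.83 -0.21 11.54] rot [-4.000e-04 -3.300e-03 -1.252e+00] F tool [-0.1 -0.6  0.6] T tool [ 0.422 -0.042 -0.038] 13.929814767461117
```

Call:
step_arm(
  plan=[0,0,-2,0,0,0,0,0,-3,0,0,0,0,0,-3,0,0,0,0,0,-1,0,0,0,0,0,0,0,0,0],
)

```text
time_s: 14.37
ee_pos: [576.5, -183.9, 243.8]
ee_rot: [154.2, 3.4, 105.6]
force: [-0.8, 0.2, -0.6]
gripper_width: 14.0
gripper_force: 40.0
```

```bash
python3 - <<'E'
from h import *
print(sensors.state()['ee_pos'],sensors.state()['gripper_width'])
q=viewer.grab_frame('side');t=viewer.grab_frame('top');w=viewer.grab_frame('wrist')
b=cv2.resize(q['img'][85:145,250:310],(390,390),interpolation=cv2.INTER_CUBIC)
c=cv2.resize(w['img'][20:280,130:390],(390,390))
o=np.hstack([b,c]);cv2.imwrite('pics/i.png',o[:,:,::-1])
# rows back: lift/level to above rest
rows([598.2,222.3,200],tool(202.8))
E
```

```text
[ 576.5314325  -183.90062148  243.84891483] 13.977436360363058
[2.753, 0.79, 0.52, 0.02, 0.03, -0.118, 2.624, 1.119, 0.58, 0.02, 0.03, -0.118, 2.456, 1.431, 0.629, 0.02, 0.03, -0.118, 2.25, 1.722, 0.667, 0.02, 0.03, -0.118, 2.011, 1.988, 0.692, 0.02, 0.03, -0.118]
[1.742, 2.224, 0.704, 0.02, 0.03, -0.118, 1.446, 2.427, 0.704, 0.02, 0.03, -0.118, 1.129, 2.593, 0.691, 0.02, 0.03, -0.118, 0.795, 2.72, 0.665, 0.02, 0.03, -0.118, 0.449, 2.807, 0.627, 0.02, 0.03, -0.118]
[0.097, 2.852, 0.577, 0.02, 0.03, -0.118, -0.256, 2.854, 0.516, 0.02, 0.03, -0.118, -0.605, 2.813, 0.445, 0.02, 0.03, -0.118, -0.944, 2.729, 0.366, 0.02, 0.03, -0.118]
```

View pics/i.png

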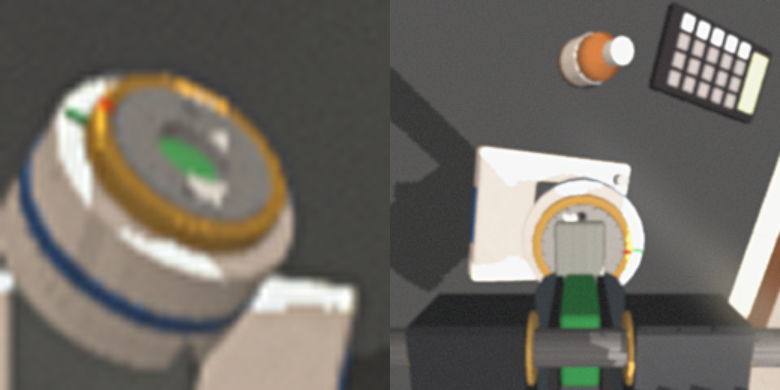

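Call:
step_arm(
  plan=[2.75,0.79,0.52,0.02,0.03,-0.118,2.62,1.12,0.58,0.02,0.03,-0.118,2.46,1.43,0.63,0.02,0.03,-0.118,2.25,1.72,0.67,0.02,0.03,-0.118,2.01,1.99,0.69,0.02,0.03,-0.118],
)

```text
time_s: 14.93
ee_pos: [583.8, -37.1, 224.2]
ee_rot: [163.9, 7.2, 140.8]
force: [0.6, -0.3, -1.2]
gripper_width: 13.9
gripper_force: 40.0
```

Call:
step_arm(
  plan=[1.74,2.22,0.7,0.02,0.03,-0.118,1.45,2.43,0.7,0.02,0.03,-0.118,1.13,2.59,0.69,0.02,0.03,-0.118,0.8,2.72,0.67,0.02,0.03,-0.118,0.45,2.81,0.63,0.02,0.03,-0.118],
)

```text
time_s: 15.35
ee_pos: [591.7, 107.8, 210.7]
ee_rot: [173.8, 5.3, 175.8]
force: [-0.2, 0.2, -0.9]
gripper_width: 13.8
gripper_force: 40.0
```

Call:
step_arm(
  plan=[0.1,2.85,0.58,0.02,0.03,-0.118,-0.26,2.85,0.52,0.02,0.03,-0.118,-0.6,2.81,0.44,0.02,0.03,-0.118,-0.94,2.73,0.37,0.02,0.03,-0.118,0,0,0,0,0,0],
)

```text
time_s: 15.77
ee_pos: [598.3, 228.4, 198.8]
ee_rot: [179.5, -0.1, -156.6]
force: [0.3, 1.3, -1.1]
gripper_width: 14.0
gripper_force: 40.0
```

Call:
step_arm(
  plan=[0,0,0,0,0,0,0,0,0,0,0,0,0,0,0,0,0,0,0,0,0,0,0,0],
)

```text
time_s: 16.1
ee_pos: [598.4, 220.6, 202.5]
ee_rot: [179.7, 0.1, -157.2]
force: [0.0, -0.3, -0.5]
gripper_width: 13.9
gripper_force: 40.0
```

```bash
python3 - <<'E'
from h import *
s=sensors.state();print(s['time_s'],s['ee_pos'],s['ee_rot'],s['gripper_width'])
rows([598.2,222.35,95],rot([180,0,-157.19]))
w=viewer.grab_frame('wrist');Rt=rot(s['ee_rot'])
print([proj(w,s['ee_pos']+Rt@np.array(t,float)).round(1) for t in([36,-12,37.7],[36,12,37.7])])
g=w['img'].astype(int).mean(2);print(g[160:182,256].astype(int).tolist(),g[180,232:280].astype(int).tolist())
E
```

```text
16.1 [598.36362367 220.57364269 202.48350372] [ 1.79716159e+02  1.13851671e-01 -1.57213605e+02] 13.850039776270362
[-0.011, 0.039, 3.583, 0.002, 0.001, -0.0, -0.013, 0.045, 3.583, 0.002, 0.001, -0.0, -0.016, 0.051, 3.583, 0.002, 0.001, -0.0]
[array([239.3, 168.2]), array([272.6, 168.2])]
[208, 208, 207, 208, 205, 207, 189, 170, 182, 216, 230, 235, 235, 235, 235, 235, 235, 235, 235, 233, 235, 244] [239, 251, 249, 248, 248, 248, 244, 235, 246, 248, 248, 248, 248, 246, 244, 242, 244, 247, 248, 248, 247, 246, 243, 240, 235, 238, 244, 247, 247, 243, 241, 244, 247, 248, 248, 248, 247, 243, 238, 229, 210, 193, 198, 200, 199, 213, 240, 248]
```

Call:
step_arm(
  plan=[-0.01,0.05,3.5,0.002,0.001,0,-0.01,0.05,3.5,0.002,0.001,0,-0.02,0.05,3,0.001,0,0,0,0,0.7,0,0,0,0,0,0,0,0,0],
)

```text
time_s: 16.57
ee_pos: [596.9, 222.5, 93.7]
ee_rot: [180.0, -0.3, -157.2]
force: [-0.5, 0.5, -0.4]
gripper_width: 13.7
gripper_force: 40.0
```

Call:
step_arm(
  plan=[0,0,0,0,0,0,0,0,0,0,0,0,0,0,0,0,0,0],
)

```text
time_s: 16.82
ee_pos: [599.8, 224.0, 98.3]
ee_rot: [-180.0, 0.3, -157.1]
force: [0.7, 0.0, -1.2]
gripper_width: 13.4
gripper_force: 40.0
```

```bash
python3 - <<'E'
from h import *
rows([598.2,222.35,68.2],rot([180,0,-157.19]),n=3)
E
```

```text
[0.075, -0.032, 1.001, -0.0, 0.002, 0.0, 0.073, -0.032, 1.002, -0.0, 0.002, 0.0, 0.071, -0.032, 1.002, -0.0, 0.002, 0.0]
```

Call:
step_arm(
  plan=[0,0,0,0,0,0,0,0,0,0,0,0,0,0,0,0,0,0,0,0,0.8,0,0,0,0,0,0.7,0,0,0],
)

```text
time_s: 17.23
ee_pos: [598.5, 223.9, 80.6]
ee_rot: [-180.0, 0.1, -157.1]
force: [-0.7, 0.6, -1.4]
gripper_width: 13.8
gripper_force: 40.0
```

Call:
step_arm(
  plan=[0,0,0.5,0,0,0,0,0,0.3,0,0,0,0,0,0.2,0,0,0,0,0,0,0,0,0,0,0,0,0,0,0],
)

```text
time_s: 17.65
ee_pos: [598.4, 223.8, 70.6]
ee_rot: [-180.0, 0.0, -157.1]
force: [0.3, -0.9, -1.4]
gripper_width: 14.1
gripper_force: 40.0
```

Call:
step_arm(
  plan=[0.07,-0.13,0.1,0,0,0,0,0,0.1,0,0,0,0,0,0.08,0,0,0,0,0,0,0,0,0],
)

```text
time_s: 17.98
ee_pos: [598.1, 222.2, 67.9]
ee_rot: [180.0, 0.0, -157.1]
force: [-1.3, 0.5, -0.9]
gripper_width: 13.8
gripper_force: 40.0
```

Call:
step_arm(
  plan=[0,0,0.04,0,0,0,0,0,0,0,0,0],
)

```text
time_s: 18.15
ee_pos: [598.3, 222.3, 67.7]
ee_rot: [-180.0, 0.1, -157.1]
force: [-0.2, -0.5, -0.3]
gripper_width: 13.9
gripper_force: 40.0
```

Call:
step_arm(
  plan=[0,0,0.04,0,0,0,0,0,0,0,0,0],
)

```text
time_s: 18.32
ee_pos: [598.2, 222.3, 67.7]
ee_rot: [-180.0, 0.1, -157.1]
force: [-0.8, -1.1, 2.5]
gripper_width: 13.7
gripper_force: 40.0
```

Call:
step_arm(
  plan=[0,0,0,0,0,0,0,0,0,0,0,0,0,0,0,0,0,0,0,0,0,0,0,0,0,0,0,0,0,0],
  hand=5,
)

```text
time_s: 18.73
ee_pos: [598.1, 222.3, 67.0]
ee_rot: [180.0, 0.0, -157.1]
force: [-0.9, 0.0, 0.7]
gripper_width: 44.5
gripper_force: 0.0
```

Call:
step_arm(
  plan=[0,0,-0.5,0,0,0,0,0,-2,0,0,0,0,0,-3,0,0,0,0,0,-3.5,0,0,0,0,0,-3.5,0,0,0],
)

```text
time_s: 19.15
ee_pos: [597.7, 222.1, 193.4]
ee_rot: [180.0, -0.0, -157.1]
force: [0.5, 1.0, 0.3]
gripper_width: 49.8
gripper_force: 0.0
```

```bash
python3 - <<'E'
from h import *
q=viewer.grab_frame('side');w=viewer.grab_frame('wrist');print(sensors.state()['force'])
b=cv2.resize(q['img'][220:320,180:280],(390,390),interpolation=cv2.INTER_CUBIC)
c=cv2.resize(w['img'][80:280,156:356],(390,390))
cv2.imwrite('pics/j.png',np.hstack([b,c])[:,:,::-1])
E
```

```text
[-0.2690145   0.49570369 -0.06779983]
```

View pics/j.png

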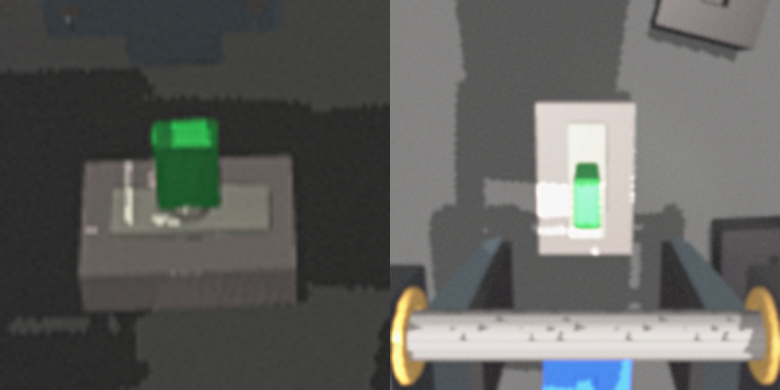

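The picture shows the spanner flat and central on the rest, with its plate parallel to the block and the handle upright at (187,165) in the left pane. The jaws are clear of it, so I'm handing in.

```bash
python3 -c "
from workcell import env
print(env.job_done())"
```

```text
the job is handed in; nothing more can be done
None
```

I turned the lock ring clockwise to its stop with the spanner, until the red mark stood beside the green one, then put the spanner back flat in its rest and let go; the job is handed in, with the robot's clock at about 19 s.

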